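# Thread the lotion spatula out of the guarded carousel caddy

## Robot

A 6-joint arm with a two-finger parallel gripper is mounted at the origin on the work surface. World frame = base frame: x ahead of the robot, y to its left, z up, the work surface at z = 0. Lengths are in mm, angles in rad, forces in N, time in s.
With the tool pointing down it reaches from about 275 to 850 mm from the base axis. Payload 19 kg.
Tool frame: the origin (TCP) lies at the very end of the fingers, on their centre line; the grasp point (between the pads) lies 19 mm behind it; y points along the fingers, z is the direction in which the jaws open and shut, and the axes are right-handed (so a half turn about y gives the same grasp; the last joint's range is limited). The gripper opens to 85 mm and grips with 20 to 120 N. Pads are 22 mm wide; open, the fingers measure 114 mm over their backs; the gripper's body (76 mm by 85 mm) begins 54 mm behind the grasp point. The pads swing forward as they close: fully open they stand 13 mm farther back than shut.
Start: joints at [1.073, 0.15, 1.437, -0, 1.554, -0.134], TCP at [204.603, 537.334, 231.267] pointing down, gripper open.
Joint ranges: [-2.8, 2.8], [-0.68, 2.1], [0.12, 2.68], [-1.39, 4.53], [0.16, 2.79], [-2.81, 2.81]. Speed limits (rad/s): [1.89, 1.89, 2.22, 3.01, 3.01, 3.01].

## Interface

Orientations are given as [roll, pitch, yaw] about the fixed x, y, z axes, in that order (R = Rz(yaw) Ry(pitch) Rx(roll)).
In Python, from cell import arm gives the robot as it stands.
- The arm moves only by the tool carry_out, never from a script. Its argument "steps" is a list of rows, each an object with "jaw": the finger opening in cm, from 0 to 8.54; "delta_pos": the shift along the tool's x, y, z in cm, a list of three; "roll": the turn about the tool's y in degrees. In form: [{"jaw": jaw, "delta_pos": [dx, dy, dz], "roll": roll}, ...]. A call has 1 to 5 rows; each row shifts and turns the commanded pose from where the row before left it, along the tool's axes as they then stand; what a row does not reach is not made up. A row lasts 1/10 s, in which the tool goes at most 50 mm and 8.59 degrees, less where a joint would pass 70% of its speed; a pose out of reach is approached as far as the arm can. A call with a gripper value outside its range is refused whole. The fingers move at their own pace and stop on an object; the grip force is fixed at half the most. Time passes only in rows, so rows that do not move let the fingers close. It gives the time, the measured TCP pose, the force and the opening at its end, in the units of the state.
- arm.state(): the state, without advancing time (a new reading comes with each control period).
- arm.read_camera(name): name is "scene" or "side" or "wrist"; returns (picture, depth): 384x512x3 uint8, red, green, blue; 384x512 float32, mm along the optical axis (not along the pixel's ray), 0 where there is no reading.
- arm.camera_model(name): a dict with "fov_y" (degrees; the focal length in pixels is half the picture's height over the tangent of half this angle, whatever the lens; pixels are square), "cx", "cy" (the principal point, pixels), "extrinsics" (4x4, takes a point from world to camera coordinates). Camera axes: x right, y down, z forward; pixel columns grow to the right and rows downward; lengths in mm; the calibration is good to about 2 mm. A picture is of the moment at which its call begins: read the wrist's pose just before it. camera_model takes no time and is no camera call; for the wrist camera it gives the pose at the moment of the call.
- arm.finish_job(): hands the job in, once; it reports no verdict.
The state is a dict: "t": time; "q": joint angles; "qvel": joint speeds; "joint_efforts": joint torques, N m; "tool_pos": TCP position; "tcp_rot": TCP orientation; "wrist_force": force on the tool from outside, world axes, zero at the start; "torque": the same for the moment, N m; "grip_width": finger opening in mm.
Only numpy, scipy, OpenCV 4.12 (cv2) and the standard library are available. Lean on these libraries where they do the work, as an engineer would, in place of code of your own. Each camera call takes 0.05 s, during which the arm holds its last target. There are 200 camera calls.

## Task

The long lotion spatula lies on the freely spinning turntable inside the wire-topped shower caddy, and it is longer than the opening in the wire guard is in any direction. Take it off the turntable, tilt it and thread it up through the guard's opening without forcing it against the caddy, and finish holding it in the gripper, still, over the caddy with every part of it at least 6 cm clear above the wires. Do not put it down or let go at the end, and leave the cups, canister, dish and pad where they stand.

Things in the scene. Friction and masses are not known exactly. Their poses are not given: they have to be found in the camera images.
- caddy: Fixed level white tray, outside 372 (x) x 282 (y) mm. Origin: centre of its underside, at z = 0; its x axis points roughly away from the robot. Inside 360 x 270 mm, inner floor 10 mm high, side walls to 65 mm. A guard of 8 mm steel wires (74 to 82 mm high) covers the top, its gaps too small for spatula or fingers save for one opening.
- opening (a point): Centre of the guard's one opening, 78 mm straight above the caddy's origin (wire-centre height); axes as the caddy's. Free opening 150 mm along x, 160 mm along y (diagonal 219 mm), edged by green-coated wires. Under the guard there is free room beyond the opening out to the walls: 180 mm from the centre along x, 135 mm along y.
- turntable (a joint): Angle (rad) of the grey round turntable in the caddy floor, 220 mm across, flat top 24 mm above the shelf (50 mm below the wires), centred under the opening. Turns freely about the vertical with hardly any friction; it need not be set to any angle.
- spatula_mid (a point): Centre (half-way along and up) of the loose lotion spatula, 230 mm long, 16 mm thick, 0.07 to 0.14 kg, balanced within 10 mm of here. x: tail to head; z up. Orange handle 14 mm wide from x = -115 to +57 mm, blue paddle head 42 mm wide to +115 mm. Starts flat on the turntable, this point 32 mm high, within 15 mm of the opening's centre seen from above, head within 0.8 rad of caddy +x.
- spatula_head (a point): End of the spatula's head, on its centre line: +115 mm along the spatula's x from spatula_mid.
- spatula_tail (a point): End of the spatula's handle, on its centre line: -115 mm along the spatula's x from spatula_mid.
- cups: Bystander: stack of three nested plastic cups (green, yellow, red), 72 mm across, 114 mm tall, standing loose beside the caddy. Origin: centre of its underside.
- canister: Bystander: steel pill canister, 51 mm across, 76 mm tall, standing loose beside the caddy. Origin: centre of its underside.
- dish: Bystander: white oval ceramic dish, 128 x 92 mm, 22 mm tall, loose beside the caddy. Origin: centre of its underside.
- pad: Bystander: blue oval silicone scrub pad, 106 x 66 mm, 24 mm tall, loose beside the caddy. Origin: centre of its underside.
Mind the look-alikes: they are no part of the job. What is meant by the part that bears spatula_mid is not turquoise, and is the smaller of those in its own colour.

How it is judged (in metres and radians):
On the way:
1. the gripped spatula slants through the opening: one end above the guard, the other still below it, its middle in or close to the opening (contact force between the fingers and spatula above 1 N and x of spatula_mid in the frame of caddy between -0.12 and 0.12 m and y of spatula_mid in the frame of caddy between -0.08 and 0.08 m and ((height (world z) of spatula_head above 0.095 m and height (world z) of spatula_tail below 0.074 m) or (height (world z) of spatula_tail above 0.095 m and height (world z) of spatula_head below 0.074 m))), for 0.1 s.
At the end, for the whole second after the job is handed in: The spatula is held in the fingers (more than 1 N), still (under 30 mm/s and 0.3 rad/s), both its ends more than 130 mm above the shelf (48 mm above the guard's wire tops), its middle within 180 mm of the caddy's centre seen from above, and it touches nothing of the caddy (height (world z) of each of spatula_head, spatula_tail above 0.13 m and horizontal distance between spatula_mid and caddy below 0.18 m and contact force between the fingers and spatula above 1 N and contact force between caddy and spatula below 0.05 N and linear speed of spatula below 0.03 m/s and angular speed of spatula below 0.3 rad/s); the arm keeps its last pose, push and grip.
It fails at once if the spatula is forced against the caddy (over 40 N) (contact force between spatula and caddy above 40 N).
It fails at once if cups, canister, dish or pad moved more than 25 mm (distance of any of cups, canister, dish, pad from where it was at the start of the episode above 0.025 m).
It also fails if it takes over 45 s, if anything falls off the work surface, if the arm or the gripper's body presses on something with over 40 N, if the wrist force passes 120 N, or if a joint passes its speed limit or range.

## Working session

There is one attempt and no reset: what is moved stays moved. The work goes in short steps, Python scripts to look and compute and a tool call to move; the robot and the scene stay as the last step left them, time stands still between calls to the robot, and variables do not carry over. Pictures are saved under pics/ and viewed, about 8 in all and at most 12, crops included, and the job is handed in when it is done.

Besides the shell and the picture viewer there is one more tool, called after "Request:" as a command line: name --argument value ..., lists and objects as JSON in quotes. carry_out: Moves the arm, as the interface text tells. Its arguments: {"type":"object","properties":{"steps":{"type":"array","items":{"type":"object","properties":{"jaw":{"type":"number"},"delta_pos":{"type":"array","items":{"type":"number"}},"roll":{"type":"number"}}}}},"required":["steps"]}

```bash
mkdir -p pics; ls
python3 - <<'E'
from cell import arm
import cv2,numpy as np
s=arm.state();print(s)
ims=[]
for n in("scene","side"):
    p,d=arm.read_camera(n);m=arm.camera_model(n);print(n,m)
    np.savez(f"pics/{n}.npz",p=p,d=d,E=m["extrinsics"],k=[m["fov_y"],m["cx"],m["cy"]])
    cv2.imwrite(f"pics/{n}0.png",cv2.resize(p[:,:,::-1],(768,576)))
E
```

```text
pics
{'t': 0.0, 'q': array([ 1.07300345e+00,  1.50996659e-01,  1.43803182e+00,  2.18771311e-05,
        1.55380581e+00, -1.34015593e-01]), 'qvel': array([ 0.00123551, -0.00075057,  0.00073832,  0.00107594, -0.00048005,
        0.00123256]), 'joint_efforts': array([-1.36258139e-03, -7.13081574e+01, -5.70844889e+01, -3.40637107e-04,
        9.13496915e-03,  2.81056543e-05]), 'tool_pos': array([204.48945283, 537.14370933, 230.66900082]), 'tcp_rot': array([-1.57202391e+00,  1.87578124e-04, -3.63777786e-01]), 'wrist_force': array([ 0.16926808, -0.32979567,  0.15087714]), 'torque': array([ 0.02482166,  0.02303425, -0.01310202]), 'grip_width': 85.55991162929236}
scene {'fov_y': 44.80558888354701, 'cx': 257.64035991783163, 'cy': 182.84699555508237, 'extrinsics': array([[ 1.39576953e-01,  9.90165407e-01,  9.52585004e-03,
        -8.22034085e+01],
       [ 7.41568526e-01, -9.81492199e-02, -6.63658686e-01,
        -3.14170059e+02],
       [-6.56196918e-01,  9.96955279e-02, -7.47974870e-01,
         1.74735368e+03],
       [ 0.00000000e+00,  0.00000000e+00,  0.00000000e+00,
         1.00000000e+00]])}
side {'fov_y': 43.34075866338951, 'cx': 262.3079436984451, 'cy': 195.19856142898064, 'extrinsics': array([[-9.88948674e-01, -1.48242221e-01, -2.18275401e-03,
         4.71571928e+02],
       [-1.08469864e-01,  7.33500262e-01, -6.70978133e-01,
         1.06071326e+02],
       [ 1.01068339e-01, -6.63326172e-01, -7.41473924e-01,
         1.74124693e+03],
       [ 0.00000000e+00,  0.00000000e+00,  0.00000000e+00,
         1.00000000e+00]])}
```

View pics/scene0.png

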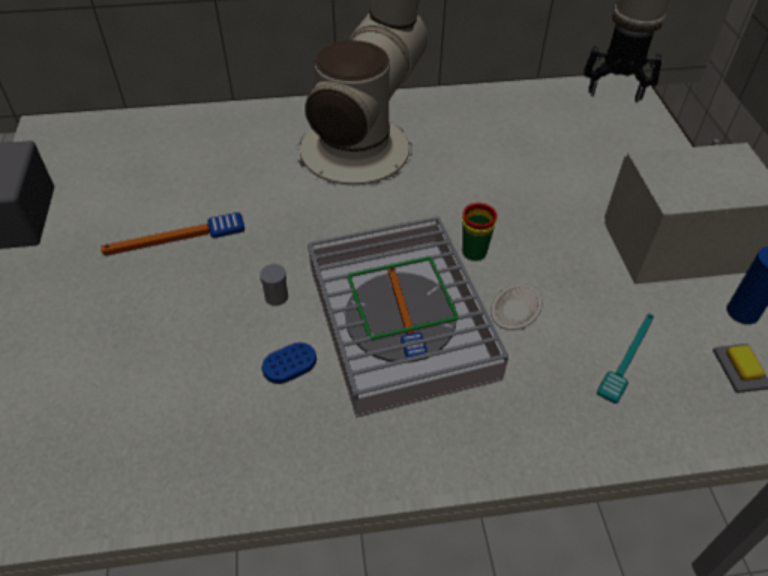

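View pics/side0.png

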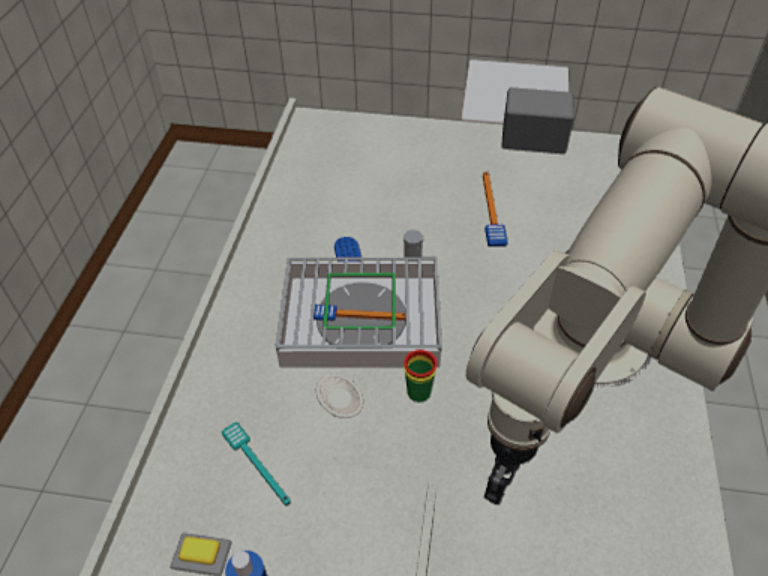

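The scene view shows the caddy at about (400,310), with the green opening frame spanning (350–455, 260–335). The orange spatula is inside, from its tail at (393,268) to its blue head at (415,345). The side view agrees: head at (325,312), tail at (405,315). The orange spatula outside the caddy and the turquoise one are look-alikes.

```bash
cat > h.py <<'E'
import numpy as np,cv2
def ray(u,v,E,k,z):
    f=192/np.tan(np.radians(k[0])/2)
    R=E[:3,:3];c=-R.T@E[:3,3]
    d=np.stack([(u-k[1])/f,(v-k[2])/f,np.ones(len(u))],1)@R
    return (c+d*((z-c[2])/d[:,2])[:,None])[:,:2]
def masks(p):
    h=cv2.cvtColor(p,cv2.COLOR_RGB2HSV).astype(int);H,S,V=h[...,0],h[...,1],h[...,2]
    b=(S>120)&(V>50)
    return dict(green=b&(H>45)&(H<80),orange=b&(H>3)&(H<20),blue=b&(H>100)&(H<130))
def pts(m,E,k,z,c=None,r=170):
    v,u=np.nonzero(m);P=ray(u,v,E,k,z)
    return P if c is None else P[np.hypot(*(P-c).T)<r]
E
python3 - <<'E'
from h import *
for n in("scene","side"):
    D=np.load(f"pics/{n}.npz");E,k=D["E"],D["k"];M=masks(D["p"])
    g=M["green"].astype(np.uint8);nn,L,st,ce=cv2.connectedComponentsWithStats(g,connectivity=8)
    i=1+np.argmax(st[1:,2]*st[1:,3]);P=pts(L==i,E,k,78)
    r=cv2.minAreaRect(P.astype(np.float32));print(n,st[i],"opening",r);c=np.array(r[0])
    for nm in("orange","blue"):
        Q=pts(M[nm],E,k,38,c,150);m=Q.mean(0);w,V=np.linalg.eigh(np.cov(Q.T));a=V[:,1]
        t=(Q-m)@a;print(nm,len(Q),m,"yaw",np.arctan2(a[1],a[0]),"ends",m+a*t.min(),m+a*t.max())
E
```

```text
scene [232 171  73  55 384] opening ((552.3598022460938, 32.311607360839844), (164.60025024414062, 174.8134765625), 8.593389511108398)
orange 199 [526.62395402  34.60244007] yaw -3.0629203910814 ends [610.40456571  41.20728248] [444.62510202  28.13806265]
blue 103 [640.11160833  41.48205744] yaw -3.074511151752398 ends [663.97801982  43.08545795] [613.89246919  39.72059526]
side [216 182  48  37 223] opening ((553.3876953125, 28.951560974121094), (165.2516632080078, 171.44143676757812), 8.470033645629883)
orange 188 [531.5082251   38.11455576] yaw -3.0638775142993038 ends [610.73577183  44.28416133] [444.2715962   31.32126714]
blue 75 [638.1660344  48.6011107] yaw -3.042169670197414 ends [663.27844742  51.10612111] [611.43806732  45.93494572]
```

Request:
carry_out --steps '[{"jaw": 4,"delta_pos": [0,0,0],"roll": -8.4},{"jaw": 4,"delta_pos": [0,0,0],"roll": -8.4},{"jaw": 4,"delta_pos": [0,0,0],"roll": -8.4},{"jaw": 4,"delta_pos": [1.7,0,-3.5],"roll": 0},{"jaw": 4,"delta_pos": [1.7,0,-3.5],"roll": 0}]'

```text
t: 0.6
tool_pos: [243.7, 469.4, 230.5]
tcp_rot: [-1.572, 0.001, 0.078]
wrist_force: [1.4, -0.2, -0.6]
grip_width: 40.0
```

Request:
carry_out --steps '[{"jaw": 4,"delta_pos": [1.7,0,-3.5],"roll": 0},{"jaw": 4,"delta_pos": [1.7,0,-3.5],"roll": 0},{"jaw": 4,"delta_pos": [1.7,0,-3.5],"roll": 0},{"jaw": 4,"delta_pos": [1.7,0,-3.5],"roll": 0},{"jaw": 4,"delta_pos": [1.7,0,-3.5],"roll": 0}]'

```text
t: 1.1
tool_pos: [342.2, 300.6, 231.1]
tcp_rot: [-1.571, 0.0, 0.076]
wrist_force: [1.2, 0.8, 1.0]
grip_width: 39.7
```

Request:
carry_out --steps '[{"jaw": 4,"delta_pos": [1.7,0,-3.5],"roll": 0},{"jaw": 4,"delta_pos": [1.7,0,-3.5],"roll": 0},{"jaw": 4,"delta_pos": [1.7,0,-3.5],"roll": 0},{"jaw": 4,"delta_pos": [1.7,0,-3.5],"roll": 0},{"jaw": 4,"delta_pos": [1.7,0,-3.5],"roll": 0}]'

```text
t: 1.6
tool_pos: [440.3, 132.5, 231.2]
tcp_rot: [-1.571, 0.0, 0.076]
wrist_force: [0.2, 0.9, -0.2]
grip_width: 40.0
```

Request:
carry_out --steps '[{"jaw": 4,"delta_pos": [1.7,0,-3.5],"roll": 0},{"jaw": 4,"delta_pos": [1.7,0,-3.5],"roll": 0},{"jaw": 4,"delta_pos": [1.7,0,-3.5],"roll": 0},{"jaw": 4,"delta_pos": [0,0,0],"roll": 0},{"jaw": 4,"delta_pos": [0,0,0],"roll": 0}]'

```text
t: 2.1
tool_pos: [498.7, 32.7, 230.8]
tcp_rot: [-1.571, 0.001, 0.074]
wrist_force: [-0.2, -0.1, 0.0]
grip_width: 40.2
```

Run:
```python
from cell import arm
import cv2,numpy as np
s=arm.state();print(s["tool_pos"],s["tcp_rot"])
m=arm.camera_model("wrist");p,d=arm.read_camera("wrist")
np.savez("pics/wrist.npz",p=p,d=d,E=m["extrinsics"],k=[m["fov_y"],m["cx"],m["cy"]])
cv2.imwrite("pics/wrist0.png",p[:,:,::-1])
from h import *
E,k=m["extrinsics"],[m["fov_y"],m["cx"],m["cy"]]
M=masks(p);c=np.array([553,31])
g=pts(M["green"],E,k,78,c,140);print("open",cv2.minAreaRect(g.astype(np.float32)))
for nm in("orange","blue"):
    Q=pts(M[nm],E,k,39,c,150);mm=Q.mean(0);w,V=np.linalg.eigh(np.cov(Q.T));a=V[:,1];t=(Q-mm)@a
    print(nm,len(Q),mm,np.arctan(a[1]/a[0]),mm+a*t.min(),mm+a*t.max())
```

```text
[498.70833611  32.72187631 230.76884871] [-1.57051168e+00  1.21721589e-03  7.43905023e-02]
open ((552.673828125, 31.342613220214844), (166.89659118652344, 175.3223876953125), 8.58020305633545)
orange 1458 [528.06942947  34.46531984] 0.07695446945935108 [609.11103766  40.7141739 ] [447.48411904  28.25164942]
blue 708 [629.31206332  42.1268392 ] 0.10495101465756937 [664.84427672  45.86973346] [607.30866846  39.80904438]
```

View pics/wrist0.png

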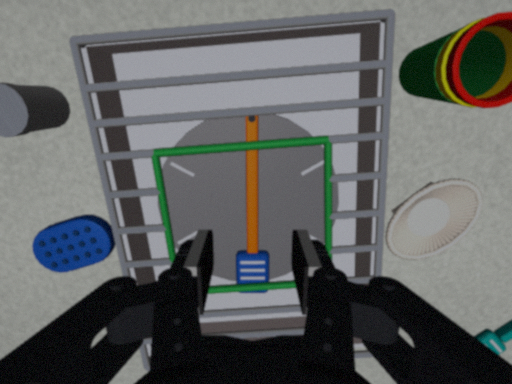

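The wrist view puts the handle centred between the fingers: tail at (252,118), head at (252,270), with the green frame around it. All three cameras agree, so I'll descend.

Request:
carry_out --steps '[{"jaw": 4,"delta_pos": [0.5,3.5,0],"roll": 0},{"jaw": 4,"delta_pos": [0,3.5,0],"roll": 0},{"jaw": 4,"delta_pos": [0,3.5,0],"roll": 0},{"jaw": 4,"delta_pos": [0,2.5,0],"roll": 0},{"jaw": 4,"delta_pos": [0,2,0],"roll": 0}]'

```text
t: 2.65
tool_pos: [502.7, 34.9, 79.8]
tcp_rot: [-1.571, 0.001, 0.078]
wrist_force: [-0.4, -0.1, 0.7]
grip_width: 40.2
```

Request:
carry_out --steps '[{"jaw": 4,"delta_pos": [0,2,0],"roll": 0},{"jaw": 4,"delta_pos": [0,1.5,0],"roll": 0},{"jaw": 4,"delta_pos": [0,1,0],"roll": 0},{"jaw": 4,"delta_pos": [0,0.5,0],"roll": 0},{"jaw": 4,"delta_pos": [0,0,0],"roll": 0}]'

```text
t: 3.15
tool_pos: [503.5, 34.0, 31.2]
tcp_rot: [-1.571, 0.0, 0.077]
wrist_force: [-0.2, 0.2, -0.0]
grip_width: 40.0
```

Request:
carry_out --steps '[{"jaw": 3,"delta_pos": [0,0.3,-0.1],"roll": 0},{"jaw": 2,"delta_pos": [0,0,0],"roll": 0},{"jaw": 1,"delta_pos": [0,0,0],"roll": 0},{"jaw": 1,"delta_pos": [0,0,0],"roll": 0},{"jaw": 1,"delta_pos": [0,0,0],"roll": 0}]'

```text
t: 3.65
tool_pos: [504.0, 32.5, 28.8]
tcp_rot: [-1.571, -0.001, 0.076]
wrist_force: [-3.7, -0.1, 6.6]
grip_width: 11.9
```

Request:
carry_out --steps '[{"jaw": 0.5,"delta_pos": [0,0,0],"roll": 0},{"jaw": 0.5,"delta_pos": [0,0,0],"roll": 0},{"jaw": 0.5,"delta_pos": [0,0,0],"roll": 0}]'

```text
t: 3.95
tool_pos: [504.0, 32.5, 28.9]
tcp_rot: [-1.571, -0.001, 0.076]
wrist_force: [-1.9, 0.4, 6.1]
grip_width: 12.3
```

Request:
carry_out --steps '[{"jaw": 0.5,"delta_pos": [0,-0.4,0],"roll": 0},{"jaw": 0.5,"delta_pos": [0,-0.4,0],"roll": 0},{"jaw": 0.5,"delta_pos": [0,-0.4,0],"roll": 0},{"jaw": 0.5,"delta_pos": [0.3,0,0],"roll": 0},{"jaw": 0.5,"delta_pos": [0.7,0,0],"roll": 0}]'

```text
t: 4.45
tool_pos: [514.0, 33.3, 40.5]
tcp_rot: [-1.571, -0.0, 0.076]
wrist_force: [0.7, 0.3, -1.6]
grip_width: 12.5
```

Request:
carry_out --steps '[{"jaw": 0.5,"delta_pos": [1,0,0],"roll": 0},{"jaw": 0.5,"delta_pos": [1,0,0],"roll": 0},{"jaw": 0.5,"delta_pos": [1,0,0],"roll": 0},{"jaw": 0.5,"delta_pos": [0.5,0,0],"roll": 0},{"jaw": 0.5,"delta_pos": [0,0,0],"roll": 0}]'

```text
t: 4.95
tool_pos: [549.3, 36.0, 40.0]
tcp_rot: [-1.571, 0.0, 0.076]
wrist_force: [0.1, 0.3, -1.4]
grip_width: 12.4
```

Run:
```python
from cell import arm
import cv2,numpy as np
s=arm.state();print(s["tool_pos"],s["tcp_rot"],s["wrist_force"],s["torque"],s["grip_width"])
p,d=arm.read_camera("wrist");q,d=arm.read_camera("side")
q=cv2.resize(q[150:270,170:310],(448,384),interpolation=cv2.INTER_CUBIC)
cv2.imwrite("pics/w1.png",cv2.resize(np.hstack([p[:,:,::-1],q[:,:,::-1]]),(800,320)))
```

```text
[549.25434828  36.04291079  40.00691301] [-1.57083080e+00  3.62195399e-04  7.61176401e-02] [ 0.07423569  0.31356157 -1.44667718] [ 0.00215453  0.15155873 -0.00129666] 12.364959128976537
```

View pics/w1.png

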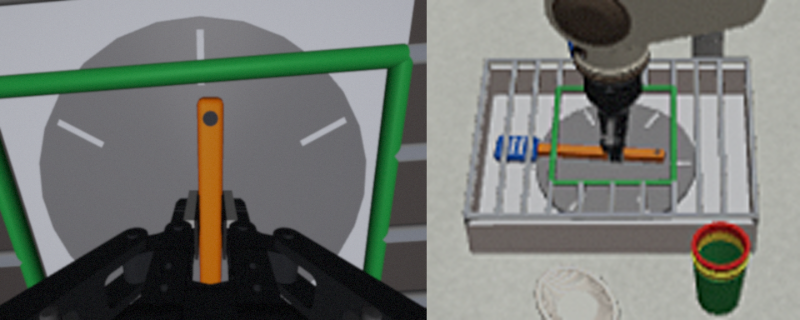

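The picture shows the spatula lifted level in the fingers, with its tail at (210,100) inside the green wire and its head still under the far wires. The wrist carries about 1.4 N. I'll move slightly further forward, then lift so the far green wire pivots it in the grip.

Request:
carry_out --steps '[{"jaw": 0.5,"delta_pos": [0.6,0,0],"roll": 0},{"jaw": 0.5,"delta_pos": [0,-0.7,0],"roll": 0},{"jaw": 0.5,"delta_pos": [0,-0.7,0],"roll": 0},{"jaw": 0.5,"delta_pos": [0,-0.3,0],"roll": 0},{"jaw": 0.5,"delta_pos": [0,-0.3,0],"roll": 0}]'

```text
t: 5.55
tool_pos: [554.7, 36.5, 61.0]
tcp_rot: [-1.571, -0.001, 0.076]
wrist_force: [0.6, -0.5, -1.0]
grip_width: 12.2
```

Request:
carry_out --steps '[{"jaw": 0.5,"delta_pos": [0,-0.2,0],"roll": 0},{"jaw": 0.5,"delta_pos": [0,-0.2,0],"roll": 0},{"jaw": 0.5,"delta_pos": [0,-0.2,0],"roll": 0}]'

```text
t: 5.85
tool_pos: [554.4, 36.5, 66.0]
tcp_rot: [-1.571, 0.001, 0.076]
wrist_force: [2.8, 0.6, -7.8]
grip_width: 12.1
```

Request:
carry_out --steps '[{"jaw": 0.5,"delta_pos": [0,-0.2,0],"roll": 0},{"jaw": 0.5,"delta_pos": [0,-0.2,0],"roll": 0}]'

```text
t: 6.05
tool_pos: [554.0, 36.5, 69.9]
tcp_rot: [-1.571, 0.002, 0.076]
wrist_force: [-3.0, 0.7, -5.8]
grip_width: 12.5
```

Request:
carry_out --steps '[{"jaw": 0.5,"delta_pos": [0,-0.2,0],"roll": 0},{"jaw": 0.5,"delta_pos": [0,-0.2,0],"roll": 0}]'

```text
t: 6.25
tool_pos: [554.3, 36.5, 74.2]
tcp_rot: [-1.571, 0.001, 0.076]
wrist_force: [-2.4, 1.6, -6.7]
grip_width: 12.1
```

It pivots at a steady 6–7 N, so I'll continue.

Request:
carry_out --steps '[{"jaw": 0.5,"delta_pos": [0,-0.3,0],"roll": 0},{"jaw": 0.5,"delta_pos": [0,-0.3,0],"roll": 0},{"jaw": 0.5,"delta_pos": [0,-0.3,0],"roll": 0}]'

```text
t: 6.55
tool_pos: [554.7, 36.4, 83.6]
tcp_rot: [-1.571, -0.0, 0.076]
wrist_force: [1.7, -0.9, -6.5]
grip_width: 11.9
```

Request:
carry_out --steps '[{"jaw": 0.5,"delta_pos": [0,-0.3,0],"roll": 0},{"jaw": 0.5,"delta_pos": [0,-0.3,0],"roll": 0}]'

```text
t: 6.75
tool_pos: [554.6, 36.4, 89.6]
tcp_rot: [-1.571, 0.0, 0.076]
wrist_force: [-3.6, 1.8, -6.0]
grip_width: 12.4
```

Run:
```python
from cell import arm
import cv2,numpy as np
s=arm.state();print(s["tool_pos"],s["tcp_rot"],s["wrist_force"],s["torque"],s["grip_width"])
p,d=arm.read_camera("wrist");q,d=arm.read_camera("side")
q=cv2.resize(q[150:270,170:310],(448,384),interpolation=cv2.INTER_CUBIC)
cv2.imwrite("pics/w2.png",cv2.resize(np.hstack([p[:,:,::-1],q[:,:,::-1]]),(800,320)))
```

```text
[554.64249499  36.43405298  89.59776593] [-1.57095255e+00  9.75794056e-06  7.60249616e-02] [-3.5586297   1.80077578 -5.97861216] [0.22168106 1.03351694 0.12899674] 12.375557028833823
```

View pics/w2.png

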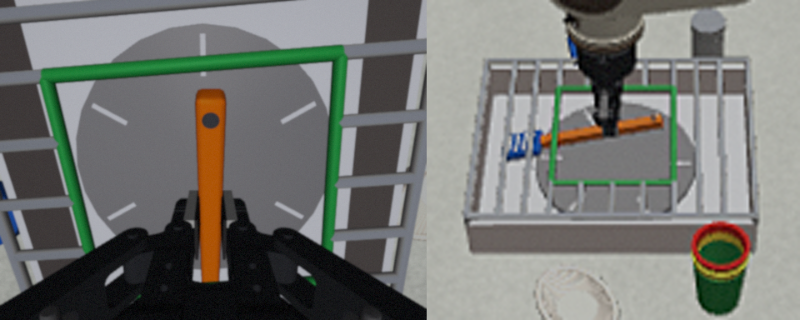

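The spatula now tilts tail-up through the opening, with its tail at (210,95) free of the green wire and its head under the guard. I'll keep going.

Request:
carry_out --steps '[{"jaw": 0.5,"delta_pos": [-0.1,-0.3,0],"roll": 0},{"jaw": 0.5,"delta_pos": [-0.1,-0.3,0],"roll": 0},{"jaw": 0.5,"delta_pos": [-0.1,-0.3,0],"roll": 0},{"jaw": 0.5,"delta_pos": [-0.1,-0.3,0],"roll": 0}]'

```text
t: 7.25
tool_pos: [550.6, 36.2, 101.6]
tcp_rot: [-1.571, -0.0, 0.076]
wrist_force: [-0.6, -2.3, -7.0]
grip_width: 12.0
```

Request:
carry_out --steps '[{"jaw": 0.5,"delta_pos": [-0.1,-0.3,0],"roll": 0},{"jaw": 0.5,"delta_pos": [-0.1,-0.3,0],"roll": 0},{"jaw": 0.5,"delta_pos": [-0.1,-0.3,0],"roll": 0},{"jaw": 0.5,"delta_pos": [-0.1,-0.3,0],"roll": 0}]'

```text
t: 7.65
tool_pos: [546.6, 35.8, 113.6]
tcp_rot: [-1.571, -0.0, 0.076]
wrist_force: [0.3, -0.8, -7.5]
grip_width: 11.6
```

Request:
carry_out --steps '[{"jaw": 0.5,"delta_pos": [-0.1,-0.3,0],"roll": 0},{"jaw": 0.5,"delta_pos": [-0.1,-0.3,0],"roll": 0},{"jaw": 0.5,"delta_pos": [-0.1,-0.3,0],"roll": 0}]'

```text
t: 7.95
tool_pos: [543.6, 35.6, 122.6]
tcp_rot: [-1.571, 0.0, 0.076]
wrist_force: [-0.5, -1.1, -5.9]
grip_width: 11.8
```

The tilt is about 36° by geometry. Next I move back 70 mm so the head comes under the opening, then check.

Request:
carry_out --steps '[{"jaw": 0.5,"delta_pos": [-1,0,0],"roll": 0},{"jaw": 0.5,"delta_pos": [-1,0,0],"roll": 0},{"jaw": 0.5,"delta_pos": [-1.5,0,0],"roll": 0},{"jaw": 0.5,"delta_pos": [-1.5,0,0],"roll": 0},{"jaw": 0.5,"delta_pos": [-1,0,0],"roll": 0}]'

```text
t: 8.45
tool_pos: [482.6, 31.1, 122.5]
tcp_rot: [-1.571, -0.001, 0.076]
wrist_force: [1.3, 0.1, -1.4]
grip_width: 11.4
```

Request:
carry_out --steps '[{"jaw": 0.5,"delta_pos": [-0.7,0,0],"roll": 0},{"jaw": 0.5,"delta_pos": [0,0,0],"roll": 0}]'

```text
t: 8.65
tool_pos: [476.4, 30.5, 122.6]
tcp_rot: [-1.571, -0.001, 0.076]
wrist_force: [0.1, 0.4, -1.6]
grip_width: 11.9
```

Run:
```python
from cell import arm
import cv2,numpy as np
s=arm.state();print(s["tool_pos"],s["tcp_rot"],s["wrist_force"],s["torque"],s["grip_width"])
from h import *
I=[]
for n in("scene","side"):
    p,d=arm.read_camera(n);m=arm.camera_model(n);E=m["extrinsics"];f=192/np.tan(np.radians(m["fov_y"])/2)
    q=p[150:270,170:310] if n=="side" else p[140:280,190:350]
    I.append(cv2.resize(q[:,:,::-1],(400,340),interpolation=cv2.INTER_CUBIC))
    for nm in("orange","blue"):
        v,u=np.nonzero(masks(p)[nm]);z=d[v,u];C=np.stack([(u-m["cx"])/f*z,(v-m["cy"])/f*z,z],1)
        W=(C-E[:3,3])@E[:3,:3];W=W[(abs(W[:,0]-530)<180)&(abs(W[:,1]-35)<70)]
        W=W[np.argsort(W[:,0])]
        if len(W)>5:print(n,nm,len(W),W[:3].mean(0).round(),np.median(W,0).round(),W[-5:].mean(0).round())
cv2.imwrite("pics/w3.png",np.hstack(I))
```

```text
[476.36484961  30.50910809 122.60628783] [-1.57097646e+00 -5.89680771e-04  7.59422537e-02] [ 0.07574747  0.39996491 -1.64858444] [ 0.000932    0.00090312 -0.01171957] 11.923372798515453
scene orange 195 [419.  40. 120.] [511.  34. 109.] [560.  36.  84.]
scene blue 154 [561.  49.  77.] [585.  36.  67.] [612.  33.  60.]
side orange 170 [411.  29. 160.] [495.  36. 116.] [559.  26.  68.]
side blue 77 [557.  51.  75.] [578.  53.  69.] [605.  43.  55.]
```

View pics/w3.png

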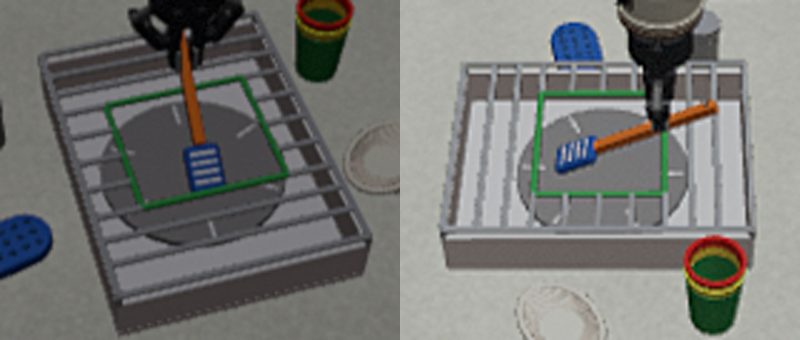

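Both views show the spatula slanting through the opening, with its whole blue head inside the green frame, seen at (200,165) left and (577,155) right. Depth gives a tilt of about 28°, the head end at about x=608, z≈55, and the tail at about z≈155. The wrist reads only the spatula's weight, so it touches nothing. I'll lift straight up.

Request:
carry_out --steps '[{"jaw": 0.5,"delta_pos": [-0.5,-0.5,0],"roll": 0},{"jaw": 0.5,"delta_pos": [0,-1,0],"roll": 0},{"jaw": 0.5,"delta_pos": [0,-1.5,0],"roll": 0}]'

```text
t: 9.05
tool_pos: [471.7, 30.2, 152.8]
tcp_rot: [-1.571, 0.001, 0.076]
wrist_force: [0.2, -1.9, -0.4]
grip_width: 11.8
```

Request:
carry_out --steps '[{"jaw": 0.5,"delta_pos": [0,-2,0],"roll": 0},{"jaw": 0.5,"delta_pos": [0,-2,0],"roll": 0},{"jaw": 0.5,"delta_pos": [0,-2,0],"roll": 0},{"jaw": 0.5,"delta_pos": [0,-2,0],"roll": 0},{"jaw": 0.5,"delta_pos": [0,-1.5,0],"roll": 0}]'

```text
t: 9.55
tool_pos: [472.2, 30.2, 249.5]
tcp_rot: [-1.571, -0.002, 0.076]
wrist_force: [0.4, -0.0, -1.4]
grip_width: 11.9
```

Request:
carry_out --steps '[{"jaw": 0.5,"delta_pos": [0,-0.5,0],"roll": 0},{"jaw": 0.5,"delta_pos": [0,0,0],"roll": 0},{"jaw": 0.5,"delta_pos": [0,0,0],"roll": 0},{"jaw": 0.5,"delta_pos": [0,0,0],"roll": 0}]'

```text
t: 9.95
tool_pos: [471.6, 30.2, 251.5]
tcp_rot: [-1.571, 0.001, 0.076]
wrist_force: [-0.2, 0.8, -1.2]
grip_width: 11.7
```

Run:
```python
from cell import arm
import cv2,numpy as np
from h import *
I=[]
for n in("scene","side","scene"):
    s=arm.state();print(s["t"],s["tool_pos"],s["wrist_force"],s["grip_width"])
    p,d=arm.read_camera(n);m=arm.camera_model(n);E=m["extrinsics"];f=192/np.tan(np.radians(m["fov_y"])/2)
    q=p[120:270,170:330] if n=="side" else p[90:260,150:370]
    I.append(cv2.resize(q[:,:,::-1],(400,340),interpolation=cv2.INTER_CUBIC))
    for nm in("orange","blue"):
        v,u=np.nonzero(masks(p)[nm]);z=d[v,u];C=np.stack([(u-m["cx"])/f*z,(v-m["cy"])/f*z,z],1)
        W=(C-E[:3,3])@E[:3,:3];W=W[(abs(W[:,0]-530)<180)&(abs(W[:,1]-35)<70)]
        W=W[np.argsort(W[:,0])]
        if len(W)>5:print(n,nm,len(W),W[:3].mean(0).round(),np.median(W,0).round(),W[-5:].mean(0).round())
cv2.imwrite("pics/w4.png",np.hstack(I[:2]))
```

```text
9.95 [471.6368729   30.20280798 251.50800016] [-0.16008136  0.79801732 -1.18440662] 11.693608009983066
scene orange 226 [416.  47. 203.] [509.  34. 237.] [555.  37. 212.]
scene blue 181 [556.  46. 205.] [582.  37. 193.] [605.  33. 182.]
10.0 [471.6689254   30.17109088 251.6046591 ] [ 0.1309189  -0.61044921 -1.36179124] 11.919624955551615
side orange 208 [406.  29. 287.] [487.  36. 246.] [552.  37. 208.]
side blue 86 [550.  54. 203.] [573.  53. 195.] [602.  39. 180.]
10.05 [471.71399009  30.17345216 251.71010299] [-0.34727514 -0.51761198 -0.94419339] 12.216545331005806
scene orange 225 [416.  46. 205.] [510.  34. 236.] [555.  37. 210.]
scene blue 177 [556.  41. 204.] [581.  37. 193.] [605.  31. 181.]
```

View pics/w4.png

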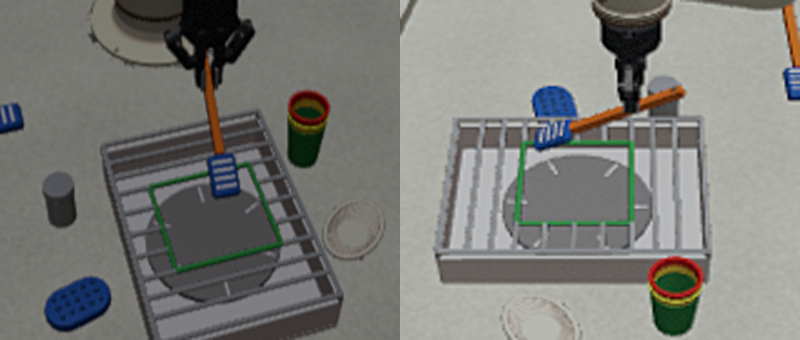

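The spatula is fully above the guard, with its head end at z≈180 mm and its tail at ≈287 mm. Its middle is about 45 mm from the caddy centre. It is still, and the bystanders look undisturbed.

```bash
python3 -c "
from cell import arm
print(arm.finish_job())"
```

```text
the job is handed in; nothing more can be done
None
```

I threaded the spatula out of the caddy and handed the job in. It is held still in the gripper above the wires, but `finish_job` gave no verdict, so success isn't confirmed.

**What I did:** I gripped the handle near the tail and slid the spatula forward until the tail was inside the opening. Lifting then made the far green wire pivot it in the fingers. I moved back until the head was under the opening and lifted straight out. The wrist force stayed under about 8 N throughout.

**Last checks, at about 10 s on the clock:**
- **Height:** the head end is at about z = 180 mm, with its lowest edge at about 165 mm, roughly 80 mm above the wires. The tail is at about 287 mm.
- **Position:** the spatula's middle is about 45 mm from the caddy's centre.
- **Hold:** the finger opening is steady at about 12 mm, the wrist reads only the spatula's weight, and two scene pictures 0.1 s apart agree within about 2 mm.
- **Bystanders:** the cups, canister, dish and pad look unmoved, judged by eye only.

**Disagreements:**
- **Tilt:** I estimated 36° from geometry, but the depth images gave about 28°. The clearances still held.
- **Tail height:** the scene camera's tail reading (z ≈ 204 mm) disagreed with the side camera's 287 mm. I put this down to the gripper overlapping the tail in the scene view.

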